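# Close the gluing press on a mahogany blank and hold it shut

## Robot

A 7-joint arm with a two-finger parallel gripper is mounted at the origin on a cart in front of the work surface, level with it; the furniture and walls round the work are solid. World frame = base frame: x ahead of the robot, y to its left, z up, the work surface at z = 0. Lengths are in m, angles in rad, forces in N, time in s.
With the tool pointing down it reaches from about 0.4 to 0.85 m from the base axis. Payload 4.5 kg.
Tool frame: the origin (TCP) lies on the front face of the gripper's body, between the roots of the fingers; the fingertips stand 64 mm ahead of it and the grasp point (between the pads) lies 45 mm ahead of it; z points along the fingers, y is the line along which they close (so a half turn about z gives the same grasp; the last joint's range is limited). The gripper opens to 88 mm and grips with 3 to 60 N. Pads are 18 mm wide; open, the fingers measure 123 mm over their backs; the gripper's body (75 mm by 187 mm) begins 45 mm behind the grasp point.
Start: joints at [-1.19, 0.689, -0.195, 1.565, 0.157, 0.902, -0.215], TCP at [0.212, 0.588, 0.303] pointing down, gripper open.
Joint ranges: [-3.01, 3.01], [-0.46, 2.08], [-1.47, 1.51], [0.13, 2.56], [-1, 4.14], [0.04, 2.09], [-2.66, 2.66]. Speed limits (rad/s): [2.57, 2.57, 3.14, 3.14, 3.14, 3.14, 3.14].

## Interface

Orientations are given as a unit quaternion [x, y, z, w].
In Python, from bench import robot gives the robot as it stands.
- The arm moves only by the shell command python3 -m inch 'ROWS' [FORCE]. ROWS is JSON, a list of rows, each an object of numbers: "x", "y", "z": the shift along the world's x, y, z in mm; "ax", "ay", "az": the turn, a rotation vector about the world's x, y, z in rad; "gripper": the finger opening in mm, from 0 to 88.1. In form: [{"x": .., "y": .., "z": .., "ax": .., "ay": .., "az": .., "gripper": ..}, ...]. A call has 1 to 12 rows; each row shifts and turns the commanded pose from where the row before left it; what a row does not reach is not made up. A row lasts 1/10 s, in which the tool goes at most 50 mm and 8.59 degrees, less where a joint would pass 70% of its speed; a pose out of reach is approached as far as the arm can. A call is refused whole if a number of a shift passes 50 or a number of a turn 0.15, either way. A call with a gripper value outside its range is refused whole. The fingers move at their own pace and stop on an object; FORCE is the grip in N (left out, the last holds). Time passes only in rows, so rows that do not move let the fingers close. It gives the time, the measured TCP pose, the force, the opening and the grip force at its end, in the units of the state.
- robot.observe(): the state, without advancing time (a new reading comes with each control period).
- robot.get_image(name): name is "scene" or "top"; returns the picture (384x512x3 uint8, red, green, blue); there is no depth.
- robot.calibration(name): a dict with "fx", "fy", "cx", "cy" (pixels), "distortion" ([k1, k2, p1, p2, k3] as OpenCV has them; the pictures are not rectified), "world_to_cam" (4x4, takes a point from world to camera coordinates). Camera axes: x right, y down, z forward; pixel columns grow to the right and rows downward; lengths in m; the calibration is good to about 2 mm. A picture is of the moment at which its call begins. calibration takes no time and is no camera call.
- robot.hand_in(): hands the job in; it is judged then, once.
The state is a dict: "t": time; "q": joint angles; "dq": joint speeds; "effort": joint torques, N m; "eef_pos": TCP position; "tool_rot": TCP orientation; "contact_force": force on the tool from outside, world axes, zero at the start; "moment": the same for the moment, N m; "width": finger opening in m; "grasp_force": force on a finger pad.
Only numpy, scipy, OpenCV 4.12 (cv2) and the standard library are available. Lean on these libraries where they do the work, as an engineer would, in place of code of your own. Each camera call takes 0.05 s, during which the arm holds its last target. There are 200 camera calls.

## Task

Lay the loose mahogany block flat on the bed of the lower half of the gluing press, between its low wooden fences, and let go of it. Then take the upper half by its rib, fit it over the two steel dowels (thick hole on thick dowel, thin on thin) and bring it down until it bears flat on the block. Finish while still gripping the rib and pushing the upper half down with about 15 N, so that the block stays clamped between the halves; leave the other things on the bench where they are.

Things in the scene. Friction and masses are not known exactly. Their poses are not given: they have to be found in the camera images.
- lower_form: lower half of the press: plywood plate 90 x 236 x 22 mm (x, y, z) fixed to the bench; origin: centre of its underside, on the bench; long axis y. On its top two upright steel dowels with bevelled tips (last 4 mm) and low wooden fences (see the bed and dowel points). With the block in and the press closed, the upper half's underside lies 44 mm above the bench
- bed (a point): centre of the lower half's top face, the bed, 22 mm above the bench. Fences 8 mm high bound a pocket of 49 x 154 mm (x, y) centred here: end stops, and side fences only at 46 < |y| < 72 mm, so the middle of both sides is open for the fingers
- thick_dowel_tip (a point): centre of the top of the thick dowel, 20 mm in diameter, at y = +97 mm of the lower half, top 70 mm above the bench
- thin_dowel_tip (a point): centre of the top of the thin dowel, 10 mm in diameter, at y = -97 mm of the lower half, top 70 mm above the bench
- upper_form: upper half of the press, loose, about 0.35 kg: plywood plate 70 x 236 x 22 mm (x, y, z), lying right way up; origin: centre of its underside, long axis y. Two through holes on the centre line, edges bevelled 2 mm. On top in the middle a wooden grip rib 26 mm wide (x), 100 mm long (y), from z = 22 to 54 mm
- rib_top (a point): centre of the top of the upper half's grip rib
- thick_hole (a point): centre of the large hole (23 mm in diameter) at the upper half's underside, y = +97 mm
- thin_hole (a point): centre of the small hole (13 mm in diameter) at the upper half's underside, y = -97 mm
- blank: plain mahogany block 45 x 150 x 22 mm (x, y, z), 0.11 kg, loose, lying flat; origin: centre of its underside, long axis y; either way round is right
- glue_bottle: bystander: white glue bottle with a pointed red cap, 55 mm in diameter, 180 mm tall, origin at the centre of its foot
- calliper: bystander: digital calliper lying flat, 62 x 190 x 15 mm, origin at its underside
- masking_tape: bystander: roll of masking tape lying flat, 90 mm in diameter, 24 mm high, origin at its underside

How it is judged:
On the way:
1. the block lies flat in the pocket of the lower half, let go, with the upper half still away (x of blank in the frame of lower_form between -0.005 and 0.005 m and y of blank in the frame of lower_form between -0.005 and 0.005 m and z of blank in the frame of lower_form below 0.025 m and angle between blank's own z axis and vertical below 0.06 rad and contact force between the fingers and blank below 0.2 N and distance between upper_form and lower_form above 0.15 m), for 0.2 s.
At the end, for the whole second after the job is handed in: the block lies in the pocket (within 5 mm, flat on the bed); the upper half is on both dowels, thick on thick and thin on thin (hole centres within 4 mm of the dowels), level within 0.04 rad, its underside 40 to 46.5 mm above the bench, bearing on the block with 8 to 60 N; the fingers still hold it (x of blank in the frame of lower_form between -0.005 and 0.005 m and y of blank in the frame of lower_form between -0.005 and 0.005 m and z of blank in the frame of lower_form below 0.025 m and horizontal distance between thick_hole and thick_dowel_tip below 0.004 m and horizontal distance between thin_hole and thin_dowel_tip below 0.004 m and z of upper_form in the frame of lower_form between 0.04 and 0.0465 m and angle between upper_form's own z axis and vertical below 0.04 rad and contact force between upper_form and blank between 8 and 60 N and contact force between the fingers and upper_form above 3 N); the arm keeps its last pose, push and grip.
It fails at once if a bystander (glue bottle, calliper, tape) is moved by more than 30 mm (distance of any of glue_bottle, calliper, masking_tape from where it was at the start of the episode above 0.03 m).
It also fails if it takes over 64 s, if anything falls off the work surface, if the arm or the gripper's body presses on something with over 40 N, if the wrist force passes 120 N, or if a joint passes its speed limit or range.

## Working session

There is one attempt and no reset: what is moved stays moved. The work goes in short steps, Python scripts to look and compute and a shell command to move; the robot and the scene stay as the last step left them, time stands still between calls to the robot, and variables do not carry over. Pictures are saved under pics/ and viewed, at most 10 in all, crops included, and the job is handed in when it is done.

```bash
mkdir -p pics
python3 - <<'E'
from bench import robot
import cv2
for n in("scene","top"):
    cv2.imwrite(f"pics/{n}0.png",cv2.resize(robot.get_image(n)[:,:,::-1],(800,600),interpolation=cv2.INTER_CUBIC))
    c=robot.calibration(n);print(c)
o=robot.observe();print(o)
E
```

```text
{'fx': 382.62442822169896, 'fy': 382.62442822169896, 'cx': 250.44324316207678, 'cy': 201.6743190869276, 'distortion': array([-0.122007,  0.      ,  0.      ,  0.      ,  0.      ]), 'world_to_cam': array([[ 0.67930623, -0.73375877, -0.01187888, -0.47030369],
       [-0.58111958, -0.52796834, -0.61931371,  0.33817745],
       [ 0.44815519,  0.42760671, -0.78505377,  1.05314292],
       [ 0.        ,  0.        ,  0.        ,  1.        ]])}
{'fx': 366.1102842185881, 'fy': 366.1102842185881, 'cx': 257.75848512365917, 'cy': 199.59842201790383, 'distortion': array([0.01644112, 0.        , 0.        , 0.        , 0.        ]), 'world_to_cam': array([[-0.00115292, -0.99979967, -0.01998223, -0.0894294 ],
       [-0.98443348,  0.0046467 , -0.17569613,  0.61526742],
       [ 0.17575379,  0.01946862, -0.98424163,  1.00804426],
       [ 0.        ,  0.        ,  0.        ,  1.        ]])}
{'t': 0.1, 'q': array([-1.19019542,  0.68991308, -0.19454027,  1.56621463,  0.15732738,
        0.90250798, -0.21511695]), 'dq': array([ 0.00107931, -0.00155965, -0.00020993, -0.00307407, -0.00109229,
        0.00013286,  0.00056435]), 'effort': array([-2.16892833e-03, -5.28499568e+01, -1.27103034e+00, -1.53839153e+01,
       -5.25048631e-02,  2.02945412e-03,  2.54348197e-05]), 'eef_pos': array([0.21230693, 0.5873532 , 0.30198934]), 'tool_rot': array([ 1.72489001e-01,  9.85011099e-01, -8.20158838e-04, -7.88798296e-05]), 'contact_force': array([-0.01756457,  0.10077885, -0.29543601]), 'moment': array([ 0.02056796,  0.00918054, -0.01090076]), 'grasp_force': 0.0, 'width': 0.08823664607479195}
```

View pics/scene0.png

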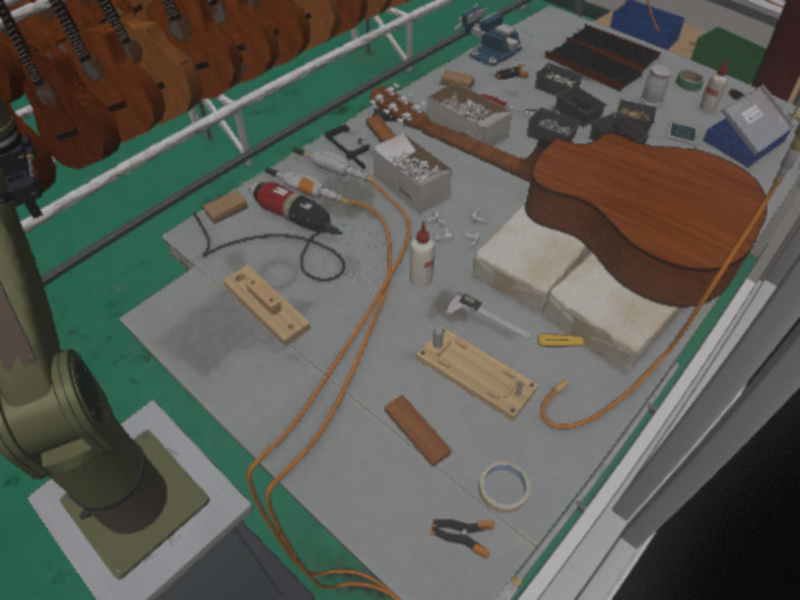

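View pics/top0.png

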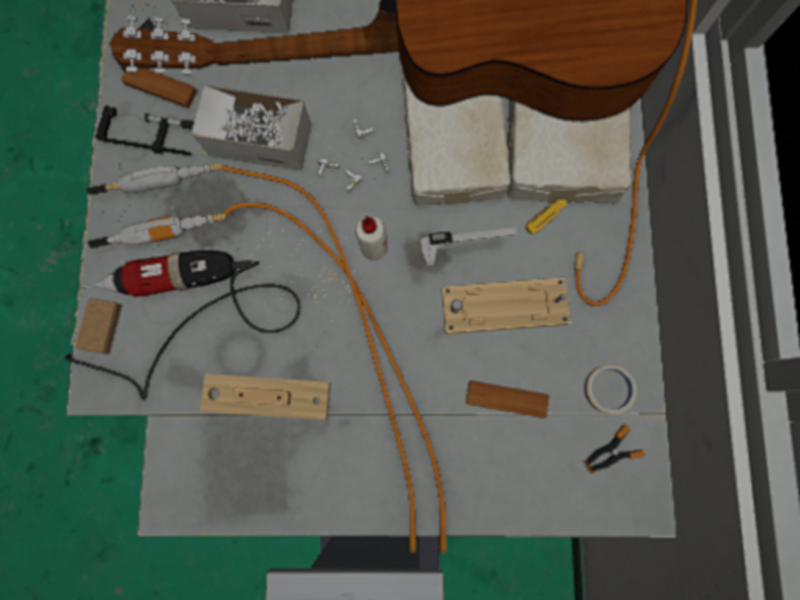

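The scene shows the lower form at about (506,305) in the top view, the block at (507,398) and the upper form at (265,397). Thick ends are on the left (+y) for both halves. I'll enlarge next.

Run:
```python
from bench import robot
import cv2
im=robot.get_image("top")[:,:,::-1]
cv2.imwrite("pics/a.png",cv2.resize(im[174:270,278:370],None,fx=6,fy=6,interpolation=cv2.INTER_CUBIC))
cv2.imwrite("pics/b.png",cv2.resize(im[232:276,122:217],None,fx=8,fy=8,interpolation=cv2.INTER_CUBIC))
```

```text
(no output)
```

View pics/a.png

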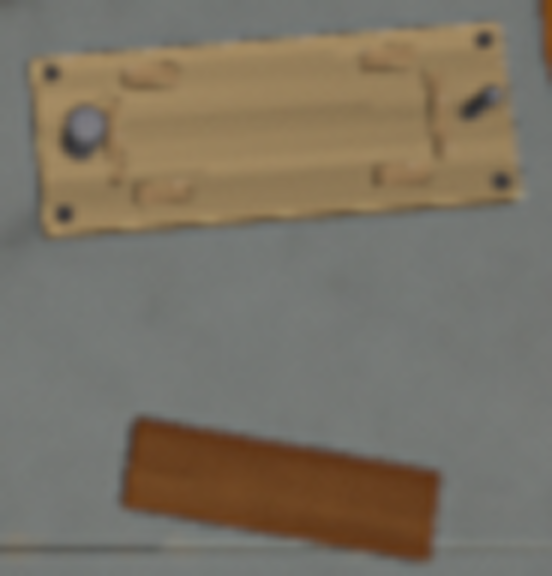

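View pics/b.png

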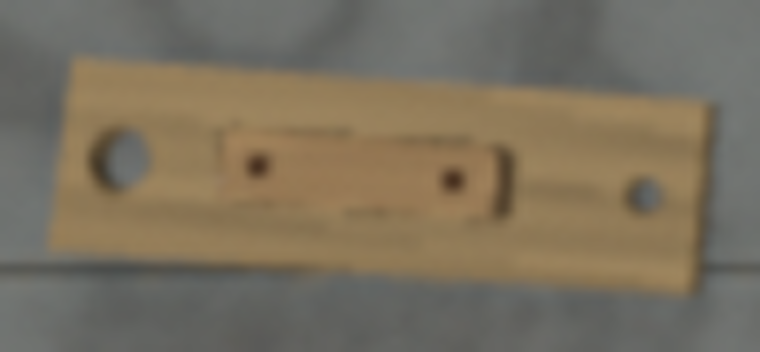

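```bash
cat > h.py <<'E'
from bench import robot
import cv2,numpy as np
def bp(name,px,z,s=1,off=(0,0)):
    c=robot.calibration(name);K=np.array([[c['fx'],0,c['cx']],[0,c['fy'],c['cy']],[0,0,1]])
    px=(np.array(px,float)+.5)/s-.5+np.array(off)
    n=cv2.undistortPoints(px[:,None],K,np.array(c['distortion']))[:,0]
    T=c['world_to_cam'];R=T[:3,:3];C=-R.T@T[:3,3]
    d=np.c_[n,np.ones(len(n))]@R
    return (C+d*((z-C[2])/d[:,2])[:,None])[:,:2]
def fit(P,M):
    P=np.array(P);M=np.array(M,float);p=P-P.mean(0);m=M-M.mean(0)
    a=np.arctan2((m[:,0]*p[:,1]-m[:,1]*p[:,0]).sum(),(m*p).sum())
    R=np.array([[np.cos(a),-np.sin(a)],[np.sin(a),np.cos(a)]])
    t=P.mean(0)-R@M.mean(0)
    return t.round(4),round(a,4),np.abs(P-(M@R.T+t)).max().round(4)
E
python3 - <<'E'
from h import *
A=dict(s=6,off=(278,174));B=dict(s=8,off=(122,232))
S=lambda a,b:[(a,b),(a,-b),(-a,-b),(-a,b)]
print("lower c",fit(bp("top",[(33,60),(500,24),(521,200),(47,235)],.022,**A),S(.045,.118)))
P=bp("top",[(51,73),(484,40),(501,181),(64,214)],.022,**A);print("screws",fit(P,S(.036,.109)))
D=bp("top",[(87,126),(490,97)],.07,**A);print("dowels",fit(D,[(0,.097),(0,-.097)]))
print("block",fit(bp("top",[(137,417),(440,470),(430,558),(123,505)],.022,**A),S(.0225,.075)))
print("upper c",fit(bp("top",[(73,58),(710,103),(690,295),(50,248)],.022,**B),S(.035,.118)))
R=bp("top",[(258,166),(453,181)],.054,**B);print("rib",R.mean(0),np.linalg.norm(R[0]-R[1]))
print("rib c",fit(bp("top",[(223,130),(497,150),(490,215),(222,197)],.054,**B),S(.013,.05)))
H=bp("top",[(121,158),(645,196)],.011,**B);print("holes",fit(H,[(0,.097),(0,-.097)]))
from scipy.spatial.transform import Rotation as r
print(r.from_quat(robot.observe()['tool_rot']).as_matrix().round(3))
E
```

```text
lower c (array([ 0.6333, -0.2863]), np.float64(0.0709), np.float64(0.0014))
screws (array([ 0.6346, -0.2863]), np.float64(0.0721), np.float64(0.001))
dowels (array([ 0.6327, -0.2852]), np.float64(0.0682), np.float64(0.0012))
block (array([ 0.4574, -0.2839]), np.float64(-0.1724), np.float64(0.0015))
upper c (array([0.462 , 0.1687]), np.float64(-0.0734), np.float64(0.0009))
rib [0.46165951 0.1691456 ] 0.06976566468809217
rib c (array([0.4619, 0.1683]), np.float64(-0.0686), np.float64(0.0029))
holes (array([0.4618, 0.1706]), np.float64(-0.074), np.float64(0.0005))
[[-0.94   0.34  -0.   ]
 [ 0.34   0.94  -0.001]
 [-0.    -0.001 -1.   ]]
```

```bash
python3 -m inch '[{"x":20,"y":-36,"az":-0.06,"gripper":88},{"x":20,"y":-36,"az":-0.06},{"x":20,"y":-36,"az":-0.06},{"x":20,"y":-36,"az":-0.06},{"x":20,"y":-36,"az":-0.06},{"x":20,"y":-36,"az":-0.06},{"x":20,"y":-36,"az":-0.06},{"x":20,"y":-36,"az":-0.06},{"x":20,"y":-36,"az":-0.06},{"x":20,"y":-36,"az":-0.06},{"x":15,"y":-36,"az":-0.06},{"x":15,"y":-36,"az":-0.06}]' 25 && python3 -m inch '[{"y":-36,"az":-0.06},{"y":-36,"az":-0.06},{"y":-36,"az":-0.06},{"y":-36,"az":-0.06},{"y":-36,"az":-0.06},{"y":-36,"az":-0.06},{"y":-36,"az":-0.06},{"y":-36,"az":-0.06},{"y":-36,"az":-0.06},{"y":-36,"az":-0.06},{"y":-36,"az":-0.06},{"y":-36,"az":-0.06}]'
```

```text
schema error: expected keys x, y, z, ax, ay, az, gripper
```

```bash
python3 -m inch '[{"x":20,"y":-36,"z":0,"ax":0,"ay":0,"az":-0.06,"gripper":88},{"x":20,"y":-36,"z":0,"ax":0,"ay":0,"az":-0.06,"gripper":88},{"x":20,"y":-36,"z":0,"ax":0,"ay":0,"az":-0.06,"gripper":88},{"x":20,"y":-36,"z":0,"ax":0,"ay":0,"az":-0.06,"gripper":88},{"x":20,"y":-36,"z":0,"ax":0,"ay":0,"az":-0.06,"gripper":88},{"x":20,"y":-36,"z":0,"ax":0,"ay":0,"az":-0.06,"gripper":88},{"x":20,"y":-36,"z":0,"ax":0,"ay":0,"az":-0.06,"gripper":88},{"x":20,"y":-36,"z":0,"ax":0,"ay":0,"az":-0.06,"gripper":88},{"x":20,"y":-36,"z":0,"ax":0,"ay":0,"az":-0.06,"gripper":88},{"x":20,"y":-36,"z":0,"ax":0,"ay":0,"az":-0.06,"gripper":88},{"x":20,"y":-36,"z":0,"ax":0,"ay":0,"az":-0.06,"gripper":88},{"x":20,"y":-36,"z":0,"ax":0,"ay":0,"az":-0.06,"gripper":88}]' 25 && python3 -m inch '[{"x":0,"y":-36,"z":0,"ax":0,"ay":0,"az":-0.06,"gripper":88},{"x":0,"y":-36,"z":0,"ax":0,"ay":0,"az":-0.06,"gripper":88},{"x":0,"y":-36,"z":0,"ax":0,"ay":0,"az":-0.06,"gripper":88},{"x":0,"y":-36,"z":0,"ax":0,"ay":0,"az":-0.06,"gripper":88},{"x":0,"y":-36,"z":0,"ax":0,"ay":0,"az":-0.06,"gripper":88},{"x":0,"y":-36,"z":0,"ax":0,"ay":0,"az":-0.06,"gripper":88},{"x":0,"y":-36,"z":0,"ax":0,"ay":0,"az":-0.06,"gripper":88},{"x":0,"y":-36,"z":0,"ax":0,"ay":0,"az":-0.06,"gripper":88},{"x":0,"y":-36,"z":0,"ax":0,"ay":0,"az":-0.06,"gripper":88},{"x":0,"y":-36,"z":0,"ax":0,"ay":0,"az":-0.06,"gripper":88},{"x":0,"y":-36,"z":0,"ax":0,"ay":0,"az":-0.06,"gripper":88},{"x":0,"y":-36,"z":0,"ax":0,"ay":0,"az":-0.06,"gripper":88}]'
cat > s.py <<'E'
from h import *
import sys
from scipy.spatial.transform import Rotation as r
def st(x,y,z,a):
    o=robot.observe();m=r.from_quat(o['tool_rot']).as_matrix();p=o['eef_pos']
    yaw=np.arctan2(m[1,1],m[0,1])
    print("t",o['t'],"pos",p.round(4),"yaw",yaw.round(4),"tilt",m[:2,2].round(4),"F",o['contact_force'].round(2),"M",o['moment'].round(2),"w",round(o['width'],4),"g",round(o['grasp_force'],1))
    print("go mm",((np.array([x,y,z])-p)*1000).round(1),"az",round(a-yaw,4), "q",o['q'].round(2))
st(*map(float,sys.argv[1:]))
E
python3 s.py .4574 -.2839 .10 -.1724
```

```text
t: 1.35
eef_pos: [0.4529, 0.1543, 0.3027]
tool_rot: [0.509, 0.861, 0.0, -0.0]
contact_force: [0.3, 0.5, -0.4]
width: 0.088
grasp_force: 0.0
t: 2.55
eef_pos: [0.4521, -0.2775, 0.3026]
tool_rot: [0.78, 0.626, 0.0, -0.0]
contact_force: [0.7, -0.5, 0.1]
width: 0.0879
grasp_force: 0.0
t 2.55 pos [ 0.4521 -0.2775  0.3026] yaw -0.2184 tilt [-0.0002  0.0003] F [ 0.74 -0.5   0.06] M [-0.11  0.05 -0.  ] w 0.0879 g 0.0
go mm [   5.3   -6.4 -202.6] az 0.046 q [ 0.4   0.57  0.11  1.86 -0.09  0.72  0.34]
```

```bash
python3 -m inch '[{"x":5,"y":-6,"z":-30,"ax":0,"ay":0,"az":0.046,"gripper":88},{"x":0,"y":0,"z":-40,"ax":0,"ay":0,"az":0,"gripper":88},{"x":0,"y":0,"z":-40,"ax":0,"ay":0,"az":0,"gripper":88},{"x":0,"y":0,"z":-40,"ax":0,"ay":0,"az":0,"gripper":88},{"x":0,"y":0,"z":-30,"ax":0,"ay":0,"az":0,"gripper":88},{"x":0,"y":0,"z":-20,"ax":0,"ay":0,"az":0,"gripper":88},{"x":0,"y":0,"z":0,"ax":0,"ay":0,"az":0,"gripper":88}]' && python3 s.py .4574 -.2839 .0705 -.1724
```

```text
t: 3.25
eef_pos: [0.4561, -0.2813, 0.1002]
tool_rot: [0.765, 0.645, -0.001, -0.003]
contact_force: [-0.6, -0.0, 0.7]
width: 0.0879
grasp_force: 0.0
t 3.25 pos [ 0.4561 -0.2813  0.1002] yaw -0.1698 tilt [-0.0045  0.0028] F [-0.59 -0.03  0.71] M [-0.04  0.12  0.02] w 0.0879 g 0.0
go mm [  1.3  -2.6 -29.7] az -0.0026 q [ 0.45  0.91  0.04  1.97 -0.1   0.27  0.4 ]
```

```bash
python3 -m inch '[{"x":1,"y":-2,"z":-20,"ax":0,"ay":0,"az":0,"gripper":88},{"x":0,"y":0,"z":-10,"ax":0,"ay":0,"az":0,"gripper":88},{"x":0,"y":0,"z":0,"ax":0,"ay":0,"az":0,"gripper":88},{"x":0,"y":0,"z":0,"ax":0,"ay":0,"az":0,"gripper":88}]' && python3 s.py .4574 -.2839 .0705 -.1724
python3 -m inch '[{"x":0,"y":0,"z":0,"ax":0,"ay":0,"az":0,"gripper":30},{"x":0,"y":0,"z":0,"ax":0,"ay":0,"az":0,"gripper":30},{"x":0,"y":0,"z":0,"ax":0,"ay":0,"az":0,"gripper":30},{"x":0,"y":0,"z":0,"ax":0,"ay":0,"az":0,"gripper":30},{"x":0,"y":0,"z":0,"ax":0,"ay":0,"az":0,"gripper":30},{"x":0,"y":0,"z":0,"ax":0,"ay":0,"az":0,"gripper":30},{"x":0,"y":0,"z":0,"ax":0,"ay":0,"az":0,"gripper":30},{"x":0,"y":0,"z":0,"ax":0,"ay":0,"az":0,"gripper":30},{"x":0,"y":0,"z":0,"ax":0,"ay":0,"az":0,"gripper":30}]' 25 && python3 s.py .4574 -.2839 .0705 -.1724
```

```text
t: 3.65
eef_pos: [0.4586, -0.2842, 0.0735]
tool_rot: [0.765, 0.645, 0.0, 0.0]
contact_force: [-0.2, 1.1, -0.2]
width: 0.0882
grasp_force: 0.0
t 3.65 pos [ 0.4586 -0.2842  0.0735] yaw -0.1699 tilt [ 0.0006 -0.0003] F [-0.16  1.11 -0.22] M [-0.07  0.07  0.04] w 0.0882 g 0.0
go mm [-1.2  0.3 -3. ] az -0.0025 q [ 0.45  0.96  0.03  1.96 -0.11  0.22  0.4 ]
t: 4.55
eef_pos: [0.4583, -0.2842, 0.0728]
tool_rot: [0.765, 0.644, -0.0, -0.0]
contact_force: [-0.4, 0.2, 2.3]
width: 0.0447
grasp_force: 25.0
t 4.55 pos [ 0.4583 -0.2842  0.0728] yaw -0.1701 tilt [-0.0001  0.0001] F [-0.35  0.17  2.34] M [-0.06  0.21 -0.05] w 0.0447 g 25.0
go mm [-0.9  0.3 -2.3] az -0.0023 q [ 0.45  0.96  0.03  1.96 -0.11  0.22  0.4 ]
```

```bash
python3 -m inch '[{"x":0,"y":0,"z":15,"ax":0,"ay":0,"az":0,"gripper":30},{"x":0,"y":0,"z":35,"ax":0,"ay":0,"az":0,"gripper":30},{"x":0,"y":0,"z":40,"ax":0,"ay":0,"az":0.0,"gripper":30},{"x":30,"y":0,"z":15,"ax":0,"ay":0,"az":0.06,"gripper":30},{"x":35,"y":0,"z":0,"ax":0,"ay":0,"az":0.06,"gripper":30},{"x":35,"y":0,"z":0,"ax":0,"ay":0,"az":0.06,"gripper":30},{"x":35,"y":-2,"z":0,"ax":0,"ay":0,"az":0.06,"gripper":30},{"x":30,"y":0,"z":0,"ax":0,"ay":0,"az":0,"gripper":30},{"x":10,"y":0,"z":0,"ax":0,"ay":0,"az":0,"gripper":30},{"x":0,"y":0,"z":0,"ax":0,"ay":0,"az":0,"gripper":30},{"x":0,"y":0,"z":0,"ax":0,"ay":0,"az":0,"gripper":30},{"x":0,"y":0,"z":0,"ax":0,"ay":0,"az":0,"gripper":30}]' && python3 s.py .634 -.286 .0948 .071
```

```text
t: 5.75
eef_pos: [0.632, -0.2866, 0.178]
tool_rot: [0.682, 0.731, -0.001, -0.001]
contact_force: [-0.5, -0.3, -0.2]
width: 0.0446
grasp_force: 25.0
t 5.75 pos [ 0.632  -0.2866  0.178 ] yaw 0.069 tilt [-0.0016 -0.0001] F [-0.52 -0.28 -0.15] M [-0.05  0.03  0.  ] w 0.0446 g 25.0
go mm [  2.    0.6 -83.2] az 0.002 q [ 0.34  0.93  0.03  1.44 -0.03  0.78  0.46]
```

```bash
python3 -m inch '[{"x":2,"y":1,"z":-25,"ax":0,"ay":0,"az":0.002,"gripper":30},{"x":0,"y":0,"z":-25,"ax":0,"ay":0,"az":0,"gripper":30},{"x":0,"y":0,"z":-14,"ax":0,"ay":0,"az":0.0,"gripper":30},{"x":0,"y":0,"z":0,"ax":0,"ay":0,"az":0,"gripper":30},{"x":0,"y":0,"z":0,"ax":0,"ay":0,"az":0,"gripper":30}]' && python3 s.py .634 -.286 .0948 .071
python3 - <<'E'
from h import *
a=robot.get_image("scene")[:,:,::-1];b=robot.get_image("top")[:,:,::-1]
f=lambda i:cv2.resize(i,(400*2//2,600),interpolation=cv2.INTER_CUBIC)
A=cv2.resize(a[200:272,260:350],None,fx=6,fy=6,interpolation=cv2.INTER_CUBIC)
cv2.imwrite("pics/c.png",A)
E
```

```text
t: 6.25
eef_pos: [0.6353, -0.2856, 0.1143]
tool_rot: [0.681, 0.732, -0.0, 0.0]
contact_force: [-0.9, 0.1, 0.1]
width: 0.0448
grasp_force: 25.0
t 6.25 pos [ 0.6353 -0.2856  0.1143] yaw 0.0716 tilt [ 0.0003 -0.0004] F [-0.91  0.1   0.12] M [-0.09  0.08  0.02] w 0.0448 g 25.0
go mm [ -1.3  -0.4 -19.5] az -0.0006 q [ 0.34  1.01  0.03  1.45 -0.03  0.68  0.46]
```

View pics/c.png

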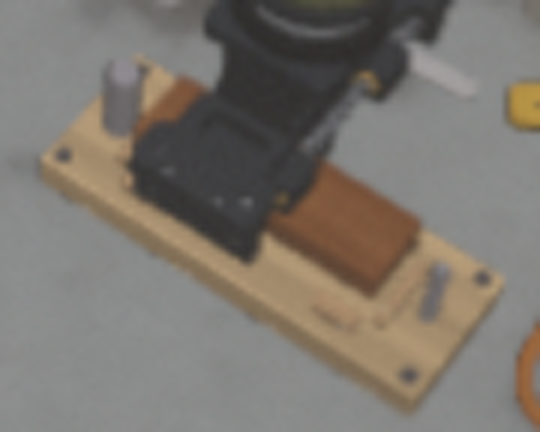

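The scene crop shows the block held above the bed, between the dowels: thick tip (122,70), thin tip (441,268), screws (64,155), (482,279), (409,374). I'll check the offsets.

Run:
```python
from h import *
A=dict(s=6,off=(260,200))
print("screws",fit(bp("scene",[(64,155),(143,70),(482,279),(409,374)],.022,**A),[(-.036,.109),(.036,.109),(.036,-.109),(-.036,-.109)]))
print("dowels",fit(bp("scene",[(122,70),(441,268)],.07,**A),[(0,.097),(0,-.097)]))
print("block end mid",bp("scene",[(421,222),(372,270)],.0635,**A), "expect",np.array([.6353,-.2856])+np.array([[.0225*.9975+.075*.0711,.0225*.0711-.075*.9975],[-.0225*.9975+.075*.0711,-.0225*.0711-.075*.9975]]))
```

```text
screws (array([ 0.6348, -0.2854]), np.float64(0.0685), np.float64(0.0011))
dowels (array([ 0.6327, -0.2854]), np.float64(0.064), np.float64(0.0006))
block end mid [[ 0.65850424 -0.35794114]
 [ 0.61907518 -0.35642494]] expect [[ 0.66307625 -0.35881275]
 [ 0.61818875 -0.36201225]]
```

```bash
python3 -m inch '[{"x":-1,"y":0,"z":-6,"ax":0,"ay":0,"az":0,"gripper":30},{"x":0,"y":0,"z":-6,"ax":0,"ay":0,"az":0,"gripper":30},{"x":0,"y":0,"z":-4,"ax":0,"ay":0,"az":0.0,"gripper":30},{"x":0,"y":0,"z":-2,"ax":0,"ay":0,"az":0,"gripper":30},{"x":0,"y":0,"z":0,"ax":0,"ay":0,"az":0,"gripper":30},{"x":0,"y":0,"z":0,"ax":0,"ay":0,"az":0,"gripper":30}]' && python3 s.py .634 -.2855 .0948 .071
```

```text
t: 6.95
eef_pos: [0.6345, -0.2852, 0.0957]
tool_rot: [0.681, 0.732, 0.0, 0.0]
contact_force: [0.8, -0.2, -1.5]
width: 0.0448
grasp_force: 25.0
t 6.95 pos [ 0.6345 -0.2852  0.0957] yaw 0.0721 tilt [ 0.0001 -0.    ] F [ 0.83 -0.19 -1.53] M [-0.06  0.07 -0.04] w 0.0448 g 25.0
go mm [-0.5 -0.3 -0.9] az -0.0011 q [ 0.34  1.04  0.02  1.45 -0.03  0.65  0.46]
```

```bash
python3 -m inch '[{"x":0,"y":0,"z":-1,"ax":0,"ay":0,"az":0,"gripper":30},{"x":0,"y":0,"z":-0.5,"ax":0,"ay":0,"az":0,"gripper":30},{"x":0,"y":0,"z":0,"ax":0,"ay":0,"az":0,"gripper":30},{"x":0,"y":0,"z":0,"ax":0,"ay":0,"az":0,"gripper":30}]' && python3 s.py .634 -.2855 .0948 .071
```

```text
t: 7.35
eef_pos: [0.6346, -0.2853, 0.0949]
tool_rot: [0.681, 0.732, 0.0, 0.0]
contact_force: [-0.2, 1.2, 5.4]
width: 0.0447
grasp_force: 25.0
t 7.35 pos [ 0.6346 -0.2853  0.0949] yaw 0.072 tilt [ 0.0007 -0.0002] F [-0.23  1.25  5.43] M [ 0.01  0.41 -0.01] w 0.0447 g 25.0
go mm [-0.6 -0.2 -0.1] az -0.001 q [ 0.34  1.04  0.02  1.45 -0.03  0.65  0.46]
```

```bash
python3 -m inch '[{"x":0,"y":0,"z":0,"ax":0,"ay":0,"az":0,"gripper":70},{"x":0,"y":0,"z":0,"ax":0,"ay":0,"az":0,"gripper":70},{"x":0,"y":0,"z":0,"ax":0,"ay":0,"az":0,"gripper":70},{"x":0,"y":0,"z":0,"ax":0,"ay":0,"az":0,"gripper":70},{"x":0,"y":0,"z":20,"ax":0,"ay":0,"az":0,"gripper":80},{"x":0,"y":0,"z":40,"ax":0,"ay":0,"az":0,"gripper":80},{"x":0,"y":0,"z":45,"ax":0,"ay":0,"az":0,"gripper":80},{"x":-30,"y":20,"z":45,"ax":0,"ay":0,"az":0,"gripper":80},{"x":-30,"y":36,"z":40,"ax":0,"ay":0,"az":-0.02,"gripper":80},{"x":-28,"y":36,"z":0,"ax":0,"ay":0,"az":-0.03,"gripper":80},{"x":-28,"y":36,"z":0,"ax":0,"ay":0,"az":-0.03,"gripper":80},{"x":-28,"y":36,"z":0,"ax":0,"ay":0,"az":-0.03,"gripper":80}]' && python3 s.py .4618 .169 .14 -.073
```

```text
t: 8.55
eef_pos: [0.4989, -0.1294, 0.2713]
tool_rot: [0.721, 0.693, 0.001, 0.0]
contact_force: [1.2, 0.3, -0.2]
width: 0.0799
grasp_force: 0.0
t 8.55 pos [ 0.4989 -0.1294  0.2713] yaw -0.0396 tilt [0.0015 0.0001] F [ 1.19  0.33 -0.2 ] M [-0.02  0.03 -0.02] w 0.0799 g 0.0
go mm [ -37.1  298.4 -131.3] az -0.0334 q [ 0.12  0.59  0.08  1.94 -0.08  0.61  0.2 ]
```

```bash
python3 -m inch '[{"x":-4,"y":33,"z":0,"ax":0,"ay":0,"az":-0.033,"gripper":80},{"x":-4,"y":33,"z":0,"ax":0,"ay":0,"az":0,"gripper":80},{"x":-4,"y":33,"z":0,"ax":0,"ay":0,"az":0,"gripper":80},{"x":-4,"y":33,"z":0,"ax":0,"ay":0,"az":0,"gripper":80},{"x":-4,"y":33,"z":0,"ax":0,"ay":0,"az":0,"gripper":80},{"x":-4,"y":33,"z":0,"ax":0,"ay":0,"az":0,"gripper":80},{"x":-4,"y":33,"z":-20,"ax":0,"ay":0,"az":0,"gripper":80},{"x":-4,"y":33,"z":-30,"ax":0,"ay":0,"az":0,"gripper":80},{"x":-4,"y":29,"z":-35,"ax":0,"ay":0,"az":0,"gripper":80},{"x":0,"y":0,"z":-35,"ax":0,"ay":0,"az":0,"gripper":80},{"x":0,"y":0,"z":0,"ax":0,"ay":0,"az":0,"gripper":80},{"x":0,"y":0,"z":0,"ax":0,"ay":0,"az":0,"gripper":80}]' && python3 s.py .4618 .169 .092 -.073
python3 - <<'E'
from h import *
b=robot.get_image("top")[:,:,::-1]
cv2.imwrite("pics/d.png",cv2.resize(b[168:218,278:370],None,fx=8,fy=8,interpolation=cv2.INTER_CUBIC))
E
```

```text
t: 9.75
eef_pos: [0.4641, 0.1616, 0.151]
tool_rot: [0.732, 0.681, -0.001, 0.0]
contact_force: [0.6, -0.2, 0.2]
width: 0.08
grasp_force: 0.0
t 9.75 pos [0.4641 0.1616 0.151 ] yaw -0.072 tilt [-0.0007 -0.001 ] F [ 0.59 -0.23  0.17] M [-0.03  0.03  0.08] w 0.08 g 0.0
go mm [ -2.3   7.4 -59. ] az -0.001 q [-0.48  0.79  0.08  2.09 -0.21  0.27 -0.29]
```

View pics/d.png

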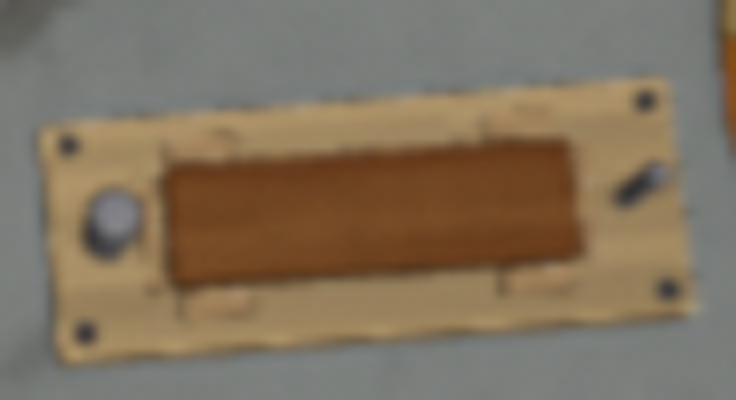

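The block sits flat inside the fences (corners about (163,170)–(582,253)), and the dowel tips are at (118,213) and (656,173). Next I'll take the upper half.

```bash
python3 - <<'E'
from h import *
A=dict(s=8,off=(278,168))
print(fit(bp("top",[(163,170),(572,140),(582,253),(172,285)],.044,**A),[(.0225,.075),(.0225,-.075),(-.0225,-.075),(-.0225,.075)]))
print("screws",fit(bp("top",[(68,146),(645,101),(668,289),(86,333)],.022,**A),[(.036,.109),(.036,-.109),(-.036,-.109),(-.036,.109)]))
print("dowels",fit(bp("top",[(118,213),(656,174)],.07,**A),[(0,.097),(0,-.097)]))
E
python3 -m inch '[{"x":-2,"y":7,"z":-20,"ax":0,"ay":0,"az":0,"gripper":80},{"x":0,"y":0,"z":-20,"ax":0,"ay":0,"az":0,"gripper":80},{"x":0,"y":0,"z":-17,"ax":0,"ay":0,"az":0,"gripper":80},{"x":0,"y":0,"z":0,"ax":0,"ay":0,"az":0,"gripper":80},{"x":0,"y":0,"z":0,"ax":0,"ay":0,"az":0,"gripper":80}]' 45
python3 s.py .4618 .169 .092 -.073
```

```text
(array([ 0.6323, -0.2848]), np.float64(0.0702), np.float64(0.0015))
screws (array([ 0.6347, -0.2862]), np.float64(0.0733), np.float64(0.0011))
dowels (array([ 0.6339, -0.286 ]), np.float64(0.0687), np.float64(0.0011))
t: 10.3
eef_pos: [0.463, 0.1689, 0.0953]
tool_rot: [0.732, 0.681, 0.001, 0.001]
contact_force: [0.9, 0.1, -0.2]
width: 0.0801
grasp_force: 0.0
t 10.3 pos [0.463  0.1689 0.0953] yaw -0.0724 tilt [0.0023 0.0004] F [ 0.89  0.06 -0.21] M [-0.01  0.03  0.03] w 0.0801 g 0.0
go mm [-1.2  0.1 -3.3] az -0.0006 q [-0.47  0.9   0.04  2.1  -0.22  0.14 -0.29]
```

```bash
python3 -m inch '[{"x":-1,"y":0,"z":-3,"ax":0,"ay":0,"az":0,"gripper":80},{"x":0,"y":0,"z":0,"ax":0,"ay":0,"az":0,"gripper":10},{"x":0,"y":0,"z":0,"ax":0,"ay":0,"az":0,"gripper":10},{"x":0,"y":0,"z":0,"ax":0,"ay":0,"az":0,"gripper":10},{"x":0,"y":0,"z":0,"ax":0,"ay":0,"az":0,"gripper":10},{"x":0,"y":0,"z":0,"ax":0,"ay":0,"az":0,"gripper":10},{"x":0,"y":0,"z":0,"ax":0,"ay":0,"az":0,"gripper":10},{"x":0,"y":0,"z":0,"ax":0,"ay":0,"az":0,"gripper":10},{"x":0,"y":0,"z":0,"ax":0,"ay":0,"az":0,"gripper":10},{"x":0,"y":0,"z":0,"ax":0,"ay":0,"az":0,"gripper":10}]' 45
python3 s.py .4618 .169 .092 -.073
```

```text
t: 11.3
eef_pos: [0.4615, 0.1694, 0.0907]
tool_rot: [0.732, 0.682, 0.0, 0.0]
contact_force: [1.5, 0.4, -0.6]
width: 0.0259
grasp_force: 45.0
t 11.3 pos [0.4615 0.1694 0.0907] yaw -0.0712 tilt [0.0009 0.0001] F [ 1.51  0.38 -0.61] M [-0.09 -0.15  0.01] w 0.0259 g 45.0
go mm [ 0.3 -0.4  1.3] az -0.0018 q [-0.47  0.91  0.04  2.1  -0.22  0.13 -0.29]
```

```bash
python3 -m inch '[{"x":0,"y":0,"z":15,"ax":0,"ay":0,"az":0,"gripper":10},{"x":0,"y":0,"z":30,"ax":0,"ay":0,"az":0,"gripper":10},{"x":0,"y":0,"z":40,"ax":0,"ay":0,"az":0,"gripper":10},{"x":0,"y":-20,"z":30,"ax":0,"ay":0,"az":0,"gripper":10},{"x":0,"y":-35,"z":5,"ax":0,"ay":0,"az":0.02,"gripper":10},{"x":0,"y":-40,"z":0,"ax":0,"ay":0,"az":0.02,"gripper":10},{"x":0,"y":-40,"z":0,"ax":0,"ay":0,"az":0.02,"gripper":10},{"x":0,"y":-40,"z":0,"ax":0,"ay":0,"az":0.02,"gripper":10},{"x":0,"y":-40,"z":0,"ax":0,"ay":0,"az":0.02,"gripper":10},{"x":0,"y":-40,"z":0,"ax":0,"ay":0,"az":0.02,"gripper":10},{"x":0,"y":-40,"z":0,"ax":0,"ay":0,"az":0.02,"gripper":10},{"x":0,"y":-40,"z":0,"ax":0,"ay":0,"az":0,"gripper":10}]' 45 && python3 -m inch '[{"x":10,"y":-40,"z":0,"ax":0,"ay":0,"az":0,"gripper":10},{"x":20,"y":-40,"z":0,"ax":0,"ay":0,"az":0,"gripper":10},{"x":30,"y":-25,"z":0,"ax":0,"ay":0,"az":0,"gripper":10},{"x":30,"y":-15,"z":0,"ax":0,"ay":0,"az":0,"gripper":10},{"x":30,"y":0,"z":0,"ax":0,"ay":0,"az":0,"gripper":10},{"x":30,"y":0,"z":-10,"ax":0,"ay":0,"az":0,"gripper":10},{"x":20,"y":0,"z":-10,"ax":0,"ay":0,"az":0,"gripper":10},{"x":2,"y":0,"z":0,"ax":0,"ay":0,"az":0,"gripper":10},{"x":0,"y":0,"z":0,"ax":0,"ay":0,"az":0,"gripper":10},{"x":0,"y":0,"z":0,"ax":0,"ay":0,"az":0,"gripper":10},{"x":0,"y":0,"z":0,"ax":0,"ay":0,"az":0,"gripper":10}]'
python3 s.py .634 -.2857 .17 .071
```

```text
t: 12.5
eef_pos: [0.46, -0.167, 0.2102]
tool_rot: [0.682, 0.731, -0.0, -0.001]
contact_force: [0.7, -0.6, -3.2]
width: 0.0256
grasp_force: 45.0
t: 13.6
eef_pos: [0.6318, -0.2863, 0.1912]
tool_rot: [0.683, 0.731, -0.001, -0.0]
contact_force: [-0.0, 0.2, -3.2]
width: 0.0257
grasp_force: 45.0
t 13.6 pos [ 0.6318 -0.2863  0.1912] yaw 0.068 tilt [-0.001  -0.0004] F [-0.02  0.15 -3.22] M [-0.11  0.01 -0.05] w 0.0257 g 45.0
go mm [  2.2   0.6 -21.2] az 0.003 q [ 0.38  0.91 -0.04  1.43  0.05  0.81  0.39]
```

Underside is about 0.100, so I'll bring it to about 0.078, just above the dowels, and look from both cameras.

```bash
python3 -m inch '[{"x":2,"y":0.5,"z":-12,"ax":0,"ay":0,"az":0.002,"gripper":10},{"x":0,"y":0,"z":-9,"ax":0,"ay":0,"az":0,"gripper":10},{"x":0,"y":0,"z":0,"ax":0,"ay":0,"az":0,"gripper":10},{"x":0,"y":0,"z":0,"ax":0,"ay":0,"az":0,"gripper":10}]' && python3 s.py .634 -.2857 .17 .071
python3 - <<'E'
from h import *
a=robot.get_image("scene")[:,:,::-1];b=robot.get_image("top")[:,:,::-1]
A=cv2.resize(a[186:272,260:350],None,fx=6,fy=6,interpolation=cv2.INTER_CUBIC)
cv2.imwrite("pics/e.png",A)
cv2.imwrite("pics/f.png",cv2.resize(b[160:218,275:370],None,fx=8,fy=8,interpolation=cv2.INTER_CUBIC))
E
```

```text
t: 14.0
eef_pos: [0.6346, -0.285, 0.169]
tool_rot: [0.682, 0.732, -0.0, -0.001]
contact_force: [0.2, 0.3, -2.8]
width: 0.0257
grasp_force: 45.0
t 14.0 pos [ 0.6346 -0.285   0.169 ] yaw 0.0711 tilt [-0.0013  0.0005] F [ 0.21  0.32 -2.82] M [-0.08  0.05 -0.03] w 0.0257 g 45.0
go mm [-0.6 -0.7  1. ] az -0.0001 q [ 0.38  0.94 -0.04  1.43  0.05  0.77  0.39]
```

View pics/e.png

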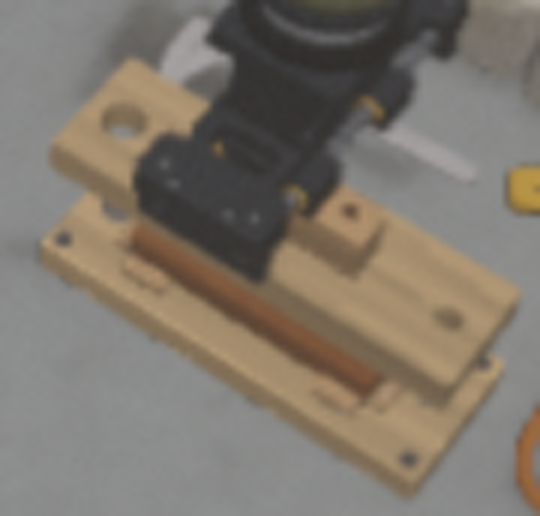

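View pics/f.png

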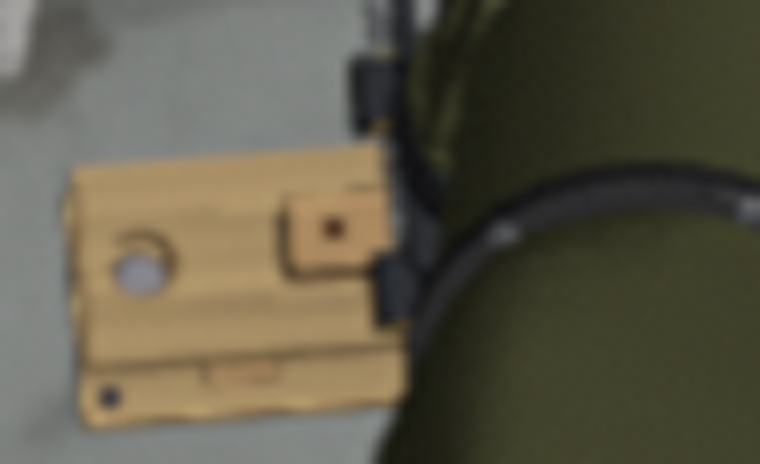

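The top view shows the thick dowel's tip through the large hole (hole centre about (146,264)). In the scene view the hole tops are at (125,120) and (449,319).

Run:
```python
from h import *
A=dict(s=6,off=(260,186));B=dict(s=8,off=(275,160))
M=[(0,.097),(0,-.097)]
print("holes scene",fit(bp("scene",[(125,120),(449,319)],.100,**A),M))
print("top thick hole",bp("top",[(146,264)],.100,**B),"dowel tip visible",bp("top",[(141,274)],.07,**B))
print("screws scene",fit(bp("scene",[(64,238),(409,458)],.022,**A),[(-.036,.109),(-.036,-.109)]))
s,c=np.sin(.0711),np.cos(.0711)
for n,t in(("dowel est",(.634,-.2857)),("hole by tcp",(.6346,-.2850))):print(n,t+.097*np.array([-s,c]),t-.097*np.array([-s,c]))
```

```text
holes scene (array([ 0.6322, -0.2854]), np.float64(0.0636), np.float64(0.0))
top thick hole [[ 0.62608534 -0.18944826]] dowel tip visible [[ 0.62839463 -0.18993173]]
screws scene (array([ 0.6353, -0.2852]), np.float64(0.0692), np.float64(0.0008))
dowel est [ 0.62710911 -0.18894507] [ 0.64089089 -0.38245493]
hole by tcp [ 0.62770911 -0.18824507] [ 0.64149089 -0.38175493]
```

```bash
python3 -m inch '[{"x":0,"y":0,"z":-4,"ax":0,"ay":0,"az":0,"gripper":10},{"x":0,"y":0,"z":-4,"ax":0,"ay":0,"az":0,"gripper":10},{"x":0,"y":0,"z":-2,"ax":0,"ay":0,"az":0,"gripper":10},{"x":0,"y":0,"z":-2,"ax":0,"ay":0,"az":0,"gripper":10},{"x":0,"y":0,"z":-2,"ax":0,"ay":0,"az":0,"gripper":10},{"x":0,"y":0,"z":0,"ax":0,"ay":0,"az":0,"gripper":10}]' && python3 s.py .634 -.2857 .1347 .071
```

```text
t: 14.7
eef_pos: [0.6349, -0.2851, 0.1553]
tool_rot: [0.682, 0.732, -0.0, -0.0]
contact_force: [0.1, 0.2, -3.2]
width: 0.0255
grasp_force: 45.0
t 14.7 pos [ 0.6349 -0.2851  0.1553] yaw 0.071 tilt [-0.0004  0.0002] F [ 0.08  0.16 -3.22] M [-0.04  0.1   0.02] w 0.0255 g 45.0
go mm [ -0.9  -0.6 -20.6] az -0.0 q [ 0.38  0.96 -0.04  1.44  0.05  0.75  0.39]
```

```bash
python3 -m inch '[{"x":0,"y":0,"z":-3,"ax":0,"ay":0,"az":0,"gripper":10},{"x":0,"y":0,"z":-3,"ax":0,"ay":0,"az":0,"gripper":10},{"x":0,"y":0,"z":-3,"ax":0,"ay":0,"az":0,"gripper":10},{"x":0,"y":0,"z":-3,"ax":0,"ay":0,"az":0,"gripper":10},{"x":0,"y":0,"z":-3,"ax":0,"ay":0,"az":0,"gripper":10},{"x":0,"y":0,"z":-3,"ax":0,"ay":0,"az":0,"gripper":10},{"x":0,"y":0,"z":0,"ax":0,"ay":0,"az":0,"gripper":10},{"x":0,"y":0,"z":0,"ax":0,"ay":0,"az":0,"gripper":10}]' && python3 s.py .634 -.2857 .1347 .071
```

```text
t: 15.5
eef_pos: [0.635, -0.2851, 0.1377]
tool_rot: [0.682, 0.732, 0.0, -0.0]
contact_force: [0.2, 0.4, -4.5]
width: 0.0259
grasp_force: 45.0
t 15.5 pos [ 0.635  -0.2851  0.1377] yaw 0.071 tilt [-0.  0.] F [ 0.16  0.36 -4.47] M [-0.05  0.03  0.06] w 0.0259 g 45.0
go mm [-1.  -0.6 -3. ] az 0.0 q [ 0.38  0.98 -0.04  1.44  0.05  0.72  0.39]
```

```bash
python3 -m inch '[{"x":0,"y":0,"z":-2,"ax":0,"ay":0,"az":0,"gripper":10},{"x":0,"y":0,"z":-1,"ax":0,"ay":0,"az":0,"gripper":10},{"x":0,"y":0,"z":-0.5,"ax":0,"ay":0,"az":0,"gripper":10},{"x":0,"y":0,"z":0,"ax":0,"ay":0,"az":0,"gripper":10},{"x":0,"y":0,"z":0,"ax":0,"ay":0,"az":0,"gripper":10}]' && python3 s.py .634 -.2857 .1347 .071
```

```text
t: 16.0
eef_pos: [0.635, -0.2851, 0.1348]
tool_rot: [0.682, 0.732, 0.0, 0.0]
contact_force: [-3.2, 1.0, 3.7]
width: 0.0254
grasp_force: 45.0
t 16.0 pos [ 0.635  -0.2851  0.1348] yaw 0.071 tilt [ 0.0002 -0.    ] F [-3.19  0.97  3.67] M [0.15 0.55 0.04] w 0.0254 g 45.0
go mm [-1.  -0.6 -0.1] az 0.0 q [ 0.38  0.98 -0.04  1.44  0.05  0.71  0.38]
```

```bash
python3 -m inch '[{"x":0,"y":0,"z":-0.5,"ax":0,"ay":0,"az":0,"gripper":10},{"x":0,"y":0,"z":-0.3,"ax":0,"ay":0,"az":0,"gripper":10},{"x":0,"y":0,"z":0,"ax":0,"ay":0,"az":0,"gripper":10},{"x":0,"y":0,"z":0,"ax":0,"ay":0,"az":0,"gripper":10},{"x":0,"y":0,"z":0,"ax":0,"ay":0,"az":0,"gripper":10}]' && python3 s.py .634 -.2857 .1347 .071
```

```text
t: 16.5
eef_pos: [0.6351, -0.2851, 0.1348]
tool_rot: [0.682, 0.732, 0.0, 0.0]
contact_force: [-4.0, 2.1, 8.8]
width: 0.0256
grasp_force: 45.0
t 16.5 pos [ 0.6351 -0.2851  0.1348] yaw 0.071 tilt [ 0.0003 -0.0001] F [-4.04  2.12  8.84] M [0.25 0.87 0.04] w 0.0256 g 45.0
go mm [-1.1 -0.6 -0.1] az 0.0 q [ 0.38  0.98 -0.04  1.44  0.05  0.71  0.38]
```

```bash
python3 -m inch '[{"x":0,"y":0,"z":-0.5,"ax":0,"ay":0,"az":0,"gripper":10},{"x":0,"y":0,"z":-0.5,"ax":0,"ay":0,"az":0,"gripper":10},{"x":0,"y":0,"z":0,"ax":0,"ay":0,"az":0,"gripper":10},{"x":0,"y":0,"z":0,"ax":0,"ay":0,"az":0,"gripper":10},{"x":0,"y":0,"z":0,"ax":0,"ay":0,"az":0,"gripper":10},{"x":0,"y":0,"z":0,"ax":0,"ay":0,"az":0,"gripper":10}]' && python3 s.py .634 -.2857 .1347 .071
```

```text
t: 17.1
eef_pos: [0.635, -0.2851, 0.1348]
tool_rot: [0.682, 0.732, 0.0, 0.0]
contact_force: [-6.2, 3.4, 15.2]
width: 0.0254
grasp_force: 45.0
t 17.1 pos [ 0.635  -0.2851  0.1348] yaw 0.0709 tilt [ 0.0003 -0.0002] F [-6.17  3.39 15.16] M [0.53 1.3  0.03] w 0.0254 g 45.0
go mm [-1.  -0.6 -0.1] az 0.0001 q [ 0.38  0.98 -0.04  1.44  0.05  0.71  0.38]
```

```bash
python3 -c "
from bench import robot
print(robot.hand_in())"
```

```text
the job is handed in; nothing more can be done
None
```

The job is handed in at about 17 s: the block lies in the pocket, and the upper half sits on both dowels, bearing on the block, with the gripper still holding the rib and pushing down with about 15 N measured; the hand-in gave no verdict.

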